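# Zero a touch probe and poise it over the ring gauge

### The job

Lift the touch probe out of its stand and, with its ball tip, gently press down first the lower and then the higher sprung anvil of the setting block until each gives a little. Then carry the probe over the top of the steel guard rail without touching it, and finish still holding the probe upright and still, its tip hovering about 10 mm above the ring gauge and centred over the bore, touching nothing. Leave the ring gauge in its nest and do not disturb the other things on the worktop.

Things in the scene. Friction and masses are not known exactly. Their poses are not given: they have to be found in the camera images.
- probe: touch probe, 94 mm long, 0.11 to 0.20 kg, upright in its stand. Origin at the lowest point of its ball tip (10 mm above the worktop at the start), z up its axis. From the tip up: ball 8 mm diameter, shaft 5 mm, dark nose 18 mm diameter from 20 to 30 mm, round aluminium body 26 mm diameter from 30 to 88 mm, rounded cap to 94 mm. Grip with the pads' centre about 62 mm above the tip
- probe_tip (a point): the lowest point of the probe's ball tip, the same point as the probe's origin
- probe_stand: fixed stand: dark base 64x64x8 mm with a plastic tube 32 mm in diameter, rim 40 mm above the worktop; the probe's shoulder rests on the rim, its nose and stylus hang in the 21 mm bore (32 mm of lift frees it). Origin under the base's centre, z up. It and the setting block may stand in each other's place
- setting_block: fixed setting block, turned to various yaws: dark base 86x44x10 mm with two steel pedestals 34x36 mm, each bearing a round sprung anvil. Origin under the base's centre, z up, long axis x: the low pedestal is at x = -22 mm, the high one at x = +22 mm
- low_anvil_top (a point): centre of the top face of the lower anvil, a flat aluminium disc 22 mm in diameter, 25 mm above the worktop at rest. Sprung: it begins to give at 1.6 N, moves straight down 0.8 N per mm and stops after 6 mm at 6.4 N. It counts as pressed from 1 mm below rest
- high_anvil_top (a point): centre of the top face of the higher anvil, the same disc and spring, 50 mm above the worktop at rest
- rail: fixed guard rail: a level round steel bar, 12 mm thick, top 50 mm above the worktop, on two posts 220 mm apart (blocks on them reach 52 mm), between the stand and setting block and the nest. Origin on the worktop under its middle; y along the bar, x across, z up. A screen hangs above the rail, its lower edge 0.64 m above the worktop: carry low, the tip under 100 mm, so that a tall wrist clears it
- nest: fixed aluminium nest plate 72x72x8 mm with three locating pins 6 mm in diameter, reaching 17 mm above the worktop, round the ring gauge. Origin under its centre, z up
- ring_gauge: steel ring gauge, 51 mm outside diameter, 16 mm tall, bore about 14 mm, lying loose in the nest with its axis upright. Origin at the centre of its underside, which is 8 mm above the worktop; its top face is 16 mm above its origin, 24 mm above the worktop
- spare_lens: black camera lens, 37 mm diameter, 47 mm tall, standing; leave alone
- gauge_block: plain rectangular steel gauge block with two holes, 25x50x30 mm, lying; leave alone
- photo_sensor: small black sensor on a stiff lead, 17x129x23 mm, lying; leave alone
There are look-alikes about, which are no part of the job. Leave any blue or brown look-alike of the probe alone.

How it is judged:
On the way, in this order (a step that is already met when the one before it is completed fails the run):
1. the probe's tip presses the lower anvil down 1 mm or more (horizontal distance between probe_tip and low_anvil_top below 0.011 m and distance between probe_tip and low_anvil_top below 0.012 m and contact force between probe and setting_block above 0.8 N and z of low_anvil_top in the frame of setting_block below 0.024 m), for 0.05 s.
2. then the probe's tip presses the higher anvil down 1 mm or more (horizontal distance between probe_tip and high_anvil_top below 0.011 m and distance between probe_tip and high_anvil_top below 0.012 m and contact force between probe and setting_block above 0.8 N and z of high_anvil_top in the frame of setting_block below 0.049 m), for 0.05 s.
3. the held probe passes over the rail, its tip higher than the bar (x of probe_tip in the frame of rail between -0.04 and 0.04 m and y of probe_tip in the frame of rail between -0.14 and 0.14 m and z of probe_tip in the frame of rail above 0.051 m and contact force between probe and the fingers above 1 N), for 0.04 s.
At the end, for the whole second after the job is handed in: The probe is held in the fingers, still and upright within 7 degrees, its tip 4 to 17 mm above the ring gauge's top face and within 6 mm of the bore's axis, touching neither the ring gauge nor the nest; the ring gauge lies in its nest (horizontal distance between probe_tip and ring_gauge below 0.006 m and z of probe_tip in the frame of ring_gauge between 0.02 and 0.033 m and angle between probe's own z axis and vertical below 0.12 rad and contact force between probe and the fingers above 1 N and contact force between probe and ring_gauge below 0.1 N and contact force between probe and nest below 0.1 N and linear speed of probe below 0.02 m/s and horizontal distance between ring_gauge and nest below 0.006 m and z of ring_gauge in the frame of nest below 0.012 m); the arm keeps its last pose, push and grip.
It fails at once if an anvil or the setting block is pressed hard (over 25 N) (contact force between probe and setting_block above 25 N).
It fails at once if the guard rail is touched (contact force between rail and anything else above 0.5 N).
It fails at once if the ring gauge is moved by more than 6 mm (distance of ring_gauge from where it was at the start of the episode above 0.006 m).
It fails at once if a bystander is moved by more than 15 mm (distance of any of spare_lens, gauge_block, photo_sensor from where it was at the start of the episode above 0.015 m).
It also fails if it takes over 42 s, if anything falls off the work surface, if the arm or the gripper's body presses on something with over 40 N, if the wrist force passes 120 N, or if a joint passes its speed limit or range.

### The arm

A 7-joint arm with a two-finger parallel gripper is mounted at the origin on a cart in front of the work surface, level with it; the furniture and walls round the work are solid. World frame = base frame: x ahead of the robot, y to its left, z up, the work surface at z = 0. Lengths are in m, angles in rad, forces in N, time in s.
With the tool pointing down it reaches from about 0.425 to 0.875 m from the base axis. Payload 4.7 kg.
Tool frame: the origin (TCP) lies midway between the tips of the shut fingers; the grasp point (between the pads) lies 19 mm behind it; z points along the fingers, y is the line along which they close (so a half turn about z gives the same grasp; the last joint's range is limited). The gripper opens to 87 mm and grips with 3 to 60 N. Pads are 19 mm wide; open, the fingers measure 117 mm over their backs; the gripper's body (75 mm by 190 mm) begins 51 mm behind the grasp point.
Start: joints at [-1.135, 0.321, -0.07, 1.45, 0.023, 1.371, -0.057], TCP at [0.266, 0.593, 0.223] pointing down, gripper open.
Joint ranges: [-2.86, 2.86], [-0.3, 2.09], [-1.38, 1.24], [0.06, 2.45], [-1.56, 4.7], [0.09, 2.05], [-2.69, 2.69]. Speed limits (rad/s): [2.57, 2.57, 3.14, 3.14, 3.14, 3.14, 3.14].

### API

Orientations are given as a rotation vector (axis times angle).
In Python, from bench import ctrl gives the robot as it stands. The module is installed in compiled form; this text tells all that it offers.
- The arm moves only by the shell command python3 -m handwheel 'ROWS' [FORCE]. ROWS is JSON, a list of rows, each a list of 7 numbers: the finger opening in m, from 0 to 0.087, then the shift along the tool's x, y, z in m, then the turn, a rotation vector about the tool's x, y, z in degrees. A call has 1 to 12 rows; each row shifts and turns the commanded pose from where the row before left it, along the tool's axes as they then stand; what a row does not reach is not made up. A row lasts 1/8 s, in which the tool goes at most 62.5 mm and 10.7 degrees, less where a joint would pass 70% of its speed; a pose out of reach is approached as far as the arm can. A call is refused whole if a number of a shift passes 0.0625 or a number of a turn 10.7, either way. A call with a gripper value outside its range is refused whole. The fingers move at their own pace and stop on an object; FORCE is the grip in N (left out, the last holds). Time passes only in rows, so rows that do not move let the fingers close. It gives the time, the measured TCP pose, the force, the opening and the grip force at its end, in the units of the state.
- ctrl.get_state(): the state, without advancing time (a new reading comes with each control period).
- ctrl.get_image(name): name is "side" or "top"; returns (picture, depth): 400x640x3 uint8, blue, green, red; 400x640 float32, m along the optical axis (not along the pixel's ray), 0 where there is no reading.
- ctrl.camera_info(name): a dict with "intrinsics" (3x3 intrinsics, pixels), "R" (3x3) and "t" (3): a world point X has camera coordinates R X + t. Camera axes: x right, y down, z forward; pixel columns grow to the right and rows downward; lengths in m; the calibration is good to about 2 mm. A picture is of the moment at which its call begins. camera_info takes no time and is no camera call.
- ctrl.close_job(): hands the job in; it is judged then, once.
The state is a dict: "time": time; "joint_positions": joint angles; "qd": joint speeds; "joint_torque": joint torques, N m; "position": TCP position; "tool_rot": TCP orientation; "ft_force": force on the tool from outside, world axes, zero at the start; "torque": the same for the moment, N m; "grip_width": opening from 0.0 (shut) to 1.0 (fully open); "grip_force": force on a finger pad.
Only numpy, scipy, OpenCV 4.12 (cv2) and the standard library are available. Lean on these libraries where they do the work, as an engineer would, in place of code of your own. Each camera call takes 0.05 s, during which the arm holds its last target. There are 200 camera calls.

## Working session

There is one attempt and no reset: what is moved stays moved. The work goes in short steps, Python scripts to look and compute and a shell command to move; the robot and the scene stay as the last step left them, time stands still between calls to the robot, and variables do not carry over. Pictures are saved under pics/ and viewed, at most 10 in all, crops included, and the job is handed in when it is done.

```bash
mkdir -p pics
cat > h.py <<'E'
import numpy as np, cv2
from scipy.spatial.transform import Rotation as R
from bench import ctrl
def grab(n):
    im,d=ctrl.get_image(n); c=ctrl.camera_info(n); np.savez('%s.npz'%n,im=im,d=d,K=c['intrinsics'],R=c['R'],t=c['t']); return im,d
def world(n):
    z=np.load('%s.npz'%n); K,Rr,t,d=z['K'],z['R'],z['t'],z['d']
    v,u=np.mgrid[:400,:640]
    P=np.stack([(u-K[0,2])/K[0,0]*d,(v-K[1,2])/K[1,1]*d,d],-1)
    return (P-t)@Rr, z['im'], d
E
python3 - <<'E'
from h import *
for n in('top','side'):
    im,d=grab(n); cv2.imwrite('pics/%s0.png'%n,im); c=ctrl.camera_info(n); print(n,-np.array(c['R']).T@c['t'],np.array(c['R'])[2])
s=ctrl.get_state(); print(s['position'],s['tool_rot'],R.from_rotvec(s['tool_rot']).as_matrix().round(3),s['ft_force'],s['time'])
E
```

```text
top [0.48417235 0.20244883 0.89416469] [ 0.07136363 -0.00224402 -0.99744784]
side [ 0.43989347 -0.57284318  0.57030632] [ 0.10220442  0.83843683 -0.53532975]
[0.26596149 0.59256298 0.22158001] [-6.57528116e-01 -3.07174824e+00  2.64860145e-03] [[-0.912  0.409 -0.001]
 [ 0.409  0.912 -0.002]
 [-0.    -0.002 -1.   ]] [-0.02554866  1.07660902 -0.38422447] 0.1
```

View pics/top0.png

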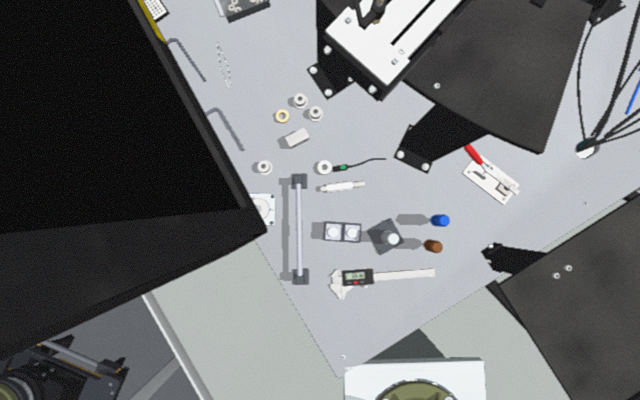

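View pics/side0.png

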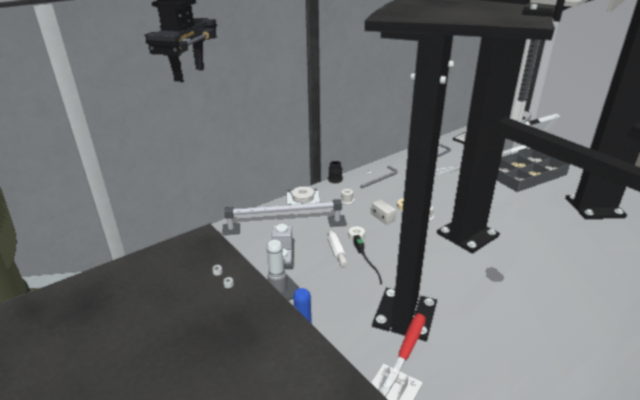

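The top view shows the rail at (299,230), the setting block at (342,232), the stand and probe at (388,237), and the nest, half hidden by a black screen, at (263,208). The side view shows the probe at (275,255), the block at (283,240), and the nest and ring at (303,194).

Run:
```python
from h import *
W,im,d=world('top')
print('top')
for u,v in [(299,230),(299,180),(300,277),(334,232),(350,232),(392,239),(378,228),(263,208),(264,167),(432,246),(441,220),(320,320),(230,180),(100,200),(325,167)]: print((u,v),W[v,u].round(4),d[v,u])
W2,im2,d2=world('side')
print('side')
for u,v in [(303,191),(303,195),(280,228),(275,245),(287,210),(346,195),(335,165),(231,212),(337,206)]: print((u,v),W2[v,u].round(4))
a=cv2.resize(im[150:300,240:460],None,fx=3.6,fy=3.6,interpolation=2)
b=cv2.resize(im2[170:320,210:370],None,fx=3.6,fy=3.6,interpolation=2)
cv2.imwrite('pics/tc.png',a);cv2.imwrite('pics/sc.png',b)
```

```text
top
(299, 230) [0.4568 0.2517 0.0478] 0.8421139
(299, 180) [0.5669 0.2489 0.0513] 0.8464773
(300, 277) [0.3554 0.2517 0.0517] 0.8310492
(334, 232) [0.4504 0.1749 0.0497] 0.8399886
(350, 232) [0.4484 0.1379 0.0243] 0.8652077
(392, 239) [0.4351 0.0583 0.1049] 0.78410953
(378, 228) [0.4552 0.0724 0.0117] 0.8784071
(263, 208) [0.508  0.3336 0.0241] 0.8692733
(264, 167) [ 0.6051  0.3334 -0.0011] 0.9013261
(432, 246) [ 0.4177 -0.0259  0.0945] 0.7934348
(441, 220) [ 0.4708 -0.0477  0.0928] 0.79895747
(320, 320) [ 2.492e-01  2.113e-01 -1.000e-04] 0.8752287
(230, 180) [0.5073 0.2554 0.6699] 0.2252201
(100, 200) [0.4903 0.2609 0.7928] 0.10141103
(325, 167) [0.6009 0.1899 0.001 ] 0.899252
side
(303, 191) [0.5104 0.3533 0.0209]
(303, 195) [0.5081 0.3275 0.026 ]
(280, 228) [0.4506 0.1714 0.0518]
(275, 245) [0.4389 0.0464 0.1066]
(287, 210) [0.4684 0.2469 0.0421]
(346, 195) [0.6022 0.3172 0.0239]
(335, 165) [0.5929 0.4172 0.0473]
(231, 212) [0.3571 0.2416 0.0512]
(337, 206) [0.5704 0.2431 0.0447]
```

View pics/tc.png

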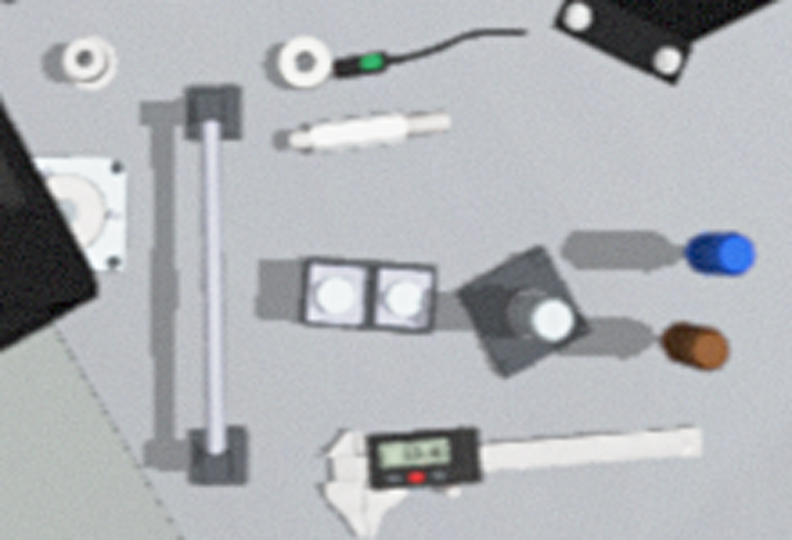

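View pics/sc.png

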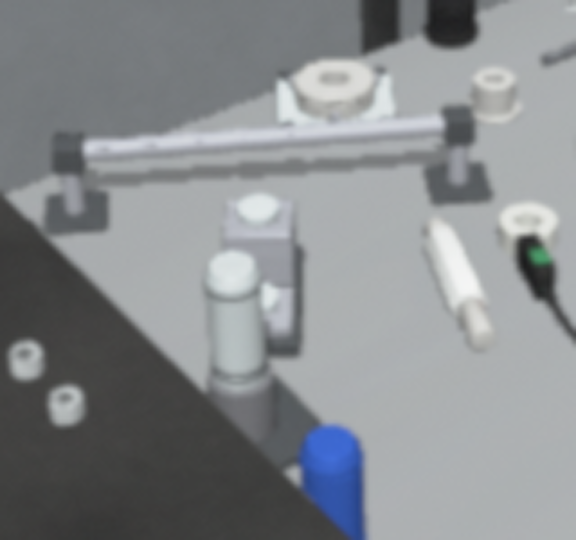

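Crops: the high anvil is at (334,232) full-frame and the low one at (352,232). The probe cap is at (393,239). The ring is fully visible only from the side. Next I fit the positions.

```bash
cat > fit.py <<'E'
from h import *
from scipy.optimize import least_squares
def circ(P,r,ctr):
    return least_squares(lambda c:np.hypot(P[:,0]-c[0],P[:,1]-c[1])-r,ctr,loss='soft_l1',f_scale=.001).x
def sel(W,lo,hi):
    return W[((W>lo)&(W<hi)).all(-1)]
if __name__=='__main__':
  for n in('top','side'):
    W,im,d=world(n)
    print(n)
    P=sel(W,[.40,.02,.098],[.48,.10,.12]); print('cap',len(P),np.median(P,0),(P.min(0)+P.max(0))/2,P[:,2].max())
    P=sel(W,[.40,.02,.05],[.48,.10,.094]); print('body',len(P),len(P)and circ(P,.013,[.437,.055]))
    for nm,lo,hi in(('hi',[.41,.148,.036],[.49,.20,.056]),('lo',[.41,.11,.0175],[.49,.162,.030]),('hidisc',[.41,.148,.0475],[.49,.20,.056]),('lodisc',[.41,.11,.0225],[.49,.158,.030])):
        P=sel(W,lo,hi)
        if len(P)<5: continue
        r=cv2.minAreaRect((P[:,:2]*1000).astype(np.float32)); print(nm,len(P),np.round(r[0],1),np.round(r[1],1),round(r[2],1),np.median(P,0).round(4))
    P=sel(W,[.46,.29,.0205],[.56,.40,.029]); print('ring',len(P),P.mean(0),(P.min(0)+P.max(0))/2,P.max(0)-P.min(0))
    P=sel(W,[.45,.27,.004],[.57,.41,.0125]); print('plate',P.min(0),P.max(0))
    P=sel(W,[.37,.22,.045],[.55,.28,.056]); print('rail',P.mean(0),np.polyfit(P[:,0],P[:,1],1),P[:,2].max())
E
python3 fit.py
python3 - <<'E'
from h import *
# colour edges: bright discs in top crop
W,im,d=world('top')
g=cv2.cvtColor(im,6)
np.set_printoptions(linewidth=250)
print(g[220:246,322:364])
print((W[220:246:2,322:364:2,2]*1000).round(0).astype(int))
E
```

```text
top
cap 115 [0.43687826 0.05658567 0.10390509] [0.43584299 0.05642942 0.10274488] 0.10746099033855513
body 43 [0.43596911 0.05495804]
hi 247 [451.6 176.5] [33.8 35.8] 84.2 [0.4526 0.1771 0.0444]
lo 196 [446.9 132.9] [32.1 34. ] 88.3 [0.4482 0.1328 0.0199]
hidisc 77 [451.7 176.9] [21.  20.1] 35.5 [0.4525 0.177  0.0504]
lodisc 70 [447.2 132.4] [19.4 19.2] 43.3 [0.448  0.1333 0.0252]
ring 172 [0.5118143  0.33452773 0.02438459] [0.50827888 0.33817581 0.02480517] [0.04590421 0.03599862 0.00827806]
plate [0.45365613 0.2727099  0.00400503] [0.56075384 0.37057707 0.0123421 ]
rail [0.45936901 0.25141493 0.0493672 ] [-0.00863154  0.25537999] 0.05577792060401173
side
cap 146 [0.4369122  0.04869144 0.10387038] [0.43647564 0.05143978 0.10234424] 0.1066514758426157
body 325 [0.43679714 0.05457962]
hi 267 [451.9 173. ] [34.  34.6] 86.0 [0.4518 0.1668 0.0442]
lo 139 [456.1 136.2] [48.3 18.8] 85.4 [0.4579 0.134  0.0211]
hidisc 72 [452.7 175.7] [24.4 19. ] 87.1 [0.4524 0.1727 0.051 ]
lodisc 41 [457.9 139.4] [39.6 13.1] 81.5 [0.4557 0.134  0.0258]
ring 224 [0.50737252 0.33999081 0.02470709] [0.50727266
[... 845 characters left out ...]
 2]
 [  2  10  43  42  51  50  51  49  44  43   7  12  20 894  25  24  25  24  19  10   1]
 [  2  12  44  44  50  48  50  51  49 894  13  11  20  24  24  26  25  23  18  13  -1]
 [  2  13  43  45  53  50 894  50  45  44  12  12  17  25  25  24  25  23  17  10  -1]
 [ -1  10  45  43  45  51  50  41  45  42  10  11  15  18  26  26  27  20  19   8   1]
 [  0   9  43  44  46  43  44  46  44  44  11  11  19  20  20  18  22  20  21  10   0]
 [  0   1   3   9   9   9  10  11  11  11  10  10  11  11  18  18  19  20  18   8   0]
 [  1  -1   4   0   1   0   0   0   1   2   2  -1  -1  -3  -1  -2  -3  10  12  11  -1]
 [  2   2   0  -2  -1   1  -2  -2   0   3   0   0   0   2   2   0  -2   3   0   2   1]]
```

```bash
cat >> h.py <<'E'
def delta(tgt,yaw_y=None):
    s=ctrl.get_state(); M=R.from_rotvec(s['tool_rot']).as_matrix(); p=np.array(s['position'])
    print('t',round(s['time'],2),'pos',p.round(4),'axes x',M[:,0].round(3),'z',M[:,2].round(4),'F',np.round(s['ft_force'],2),'grip',round(s['grip_width'],3),round(s['grip_force'],1))
    print('tool-frame mm',((np.array(tgt)-p)@M*1000).round(1))
    if yaw_y is not None:
        T=np.array([np.cos(np.radians(yaw_y)),np.sin(np.radians(yaw_y)),0]); z=np.array([0,0,-1.]); x=np.cross(T,z)
        print('turn deg',np.degrees(R.from_matrix(M.T@np.stack([x,T,z],1)).as_rotvec()).round(2))
def proj(n,X):
    c=ctrl.camera_info(n); q=np.array(c['R'])@X+c['t']; q2=np.array(c['intrinsics'])@q; return q2[:2]/q2[2],q[2]
E
python3 - <<'E'
from h import *
W,im,d=world('side')
for z in(.22,.17,.13,.1,.05,0):
  for x,y in((.266,.593),(.3,.5)):
    p,q=proj('side',np.array([x,y,z])); u,v=p.astype(int); print(x,z,u,v,round(q,3),d[v,u].round(3),W[v,u].round(2))
delta([.4366,.055,.135],0)
E
```

```text
0.266 0.22 189 76 1.147 1.572 [0.2  1.03 0.09]
0.3 0.22 200 88 1.073 1.616 [0.23 1.04 0.04]
0.266 0.17 192 96 1.174 1.61 [0.2  1.03 0.02]
0.3 0.17 203 109 1.1 1.657 [ 0.23  1.05 -0.03]
0.266 0.13 194 112 1.195 1.646 [ 0.2   1.03 -0.04]
0.3 0.13 205 125 1.121 1.68 [ 0.23  1.04 -0.09]
0.266 0.1 196 123 1.211 1.658 [ 0.2   1.02 -0.07]
0.3 0.1 207 137 1.137 1.705 [ 0.23  1.04 -0.13]
0.266 0.05 199 141 1.238 1.693 [ 0.2   1.02 -0.14]
0.3 0.05 210 156 1.164 1.749 [ 0.23  1.04 -0.21]
0.266 0 202 158 1.265 1.736 [ 0.2   1.03 -0.21]
0.3 0 213 174 1.191 1.786 [ 0.23  1.04 -0.28]
t 0.1 pos [0.266  0.5926 0.2216] axes x [-0.912  0.409 -0.   ] z [-6.0e-04 -1.6e-03 -1.0e+00] F [-0.03  1.08 -0.38] grip 0.998 0.0
tool-frame mm [-375.7 -420.5   87.3]
turn deg [-8.000e-02  6.000e-02  6.584e+01]
```

```bash
python3 -m handwheel '[[0.087,0,0,0.0435,0,0,0],[0.087,0,0,0.0435,0,0,0],[0.087,-0.034,-0.038,0,0,0,0],[0.087,-0.034,-0.038,0,0,0,0],[0.087,-0.034,-0.038,0,0,0,0],[0.087,-0.034,-0.038,0,0,0,0],[0.087,-0.034,-0.038,0,0,0,0],[0.087,-0.034,-0.038,0,0,0,0],[0.087,-0.034,-0.038,0,0,0,0],[0.087,-0.034,-0.038,0,0,0,0],[0.087,-0.034,-0.038,0,0,0,0],[0.087,0,0,0,0,0,0]]'; python3 -c "
from h import *
delta([.4366,.055,.135],0)"
```

```text
time: 1.6
position: [0.4062, 0.1519, 0.1354]
tool_rot: [0.669, 3.07, -0.001]
ft_force: [-0.2, 0.9, -0.3]
grip_width: 1.001
grip_force: 0.0
t 1.6 pos [0.4062 0.1519 0.1354] axes x [-0.909  0.416 -0.   ] z [-1.e-04 -4.e-04 -1.e+00] F [-0.19  0.91 -0.33] grip 1.001 0.0
tool-frame mm [-68.  -75.4   0.5]
turn deg [-2.000e-02  2.000e-02  6.542e+01]
```

Rotate and translate remaining; turns first, then a re-measured shift.

```bash
python3 -m handwheel '[[0.087,-0.034,-0.0375,0,0,0,0],[0.087,-0.034,-0.0375,0,0,0,0],[0.087,0,0,0,0,0,9.35],[0.087,0,0,0,0,0,9.35],[0.087,0,0,0,0,0,9.35],[0.087,0,0,0,0,0,9.35],[0.087,0,0,0,0,0,9.35],[0.087,0,0,0,0,0,9.35],[0.087,0,0,0,0,0,9.35],[0.087,0,0,0,0,0,0]]'; python3 -c "
from h import *
delta([.4366,.055,.053],0)"
```

```text
time: 2.85
position: [0.4364, 0.0603, 0.1353]
tool_rot: [-2.21, -2.232, 0.0]
ft_force: [0.9, -0.3, 0.5]
grip_width: 1.006
grip_force: 0.0
t 2.85 pos [0.4364 0.0603 0.1353] axes x [-0.01  1.    0.  ] z [-4.e-04  1.e-04 -1.e+00] F [ 0.94 -0.32  0.46] grip 1.006 0.0
tool-frame mm [-5.3  0.2 82.3]
turn deg [-0.02 -0.    0.55]
```

```bash
python3 -m handwheel '[[0.087,-0.0055,0,0.02,0,0,0.55],[0.087,0,0,0.0205,0,0,0],[0.087,0,0,0.0205,0,0,0],[0.087,0,0,0.0205,0,0,0],[0.087,0,0,0,0,0,0],[0.02,0,0,0,0,0,0],[0.02,0,0,0,0,0,0],[0.02,0,0,0,0,0,0],[0.02,0,0,0,0,0,0],[0.02,0,0,0,0,0,0],[0.02,0,0,0,0,0,0]]' 30; python3 -c "
from h import *
delta([.4366,.055,.103],0)"
```

```text
time: 4.22
position: [0.4367, 0.054, 0.0541]
tool_rot: [2.225, 2.218, 0.0]
ft_force: [-0.4, -0.2, 0.5]
grip_width: 0.4
grip_force: 0.0
t 4.22 pos [0.4367 0.054  0.0541] axes x [0.003 1.    0.   ] z [ 1.e-04  1.e-04 -1.e+00] F [-0.43 -0.21  0.46] grip 0.4 0.0
tool-frame mm [  1.   -0.1 -48.9]
turn deg [ 0.01 -0.   -0.17]
```

```bash
python3 -m handwheel '[[0.015,0,0,0,0,0,0],[0.015,0,0,0,0,0,0],[0.015,0,0,0,0,0,0],[0.015,0,0,0,0,0,0]]' 30
python3 -m handwheel '[[0.015,0,0,-0.015,0,0,0],[0.015,0,0,-0.015,0,0,0],[0.015,0,0,-0.015,0,0,0],[0.015,0,0,-0.015,0,0,0],[0.015,0,0,0,0,0,0],[0.015,0,0,0,0,0,0]]'
python3 - <<'E'
from h import *
for n in('side','top'):
    im,d=grab(n)
W,im,d=world('side'); cv2.imwrite('pics/s1.png',cv2.resize(im[140:320,210:390],None,fx=3.3,fy=3.3,interpolation=2))
delta([.4475,.1325,.103],0)
E
```

```text
time: 4.72
position: [0.4368, 0.054, 0.0541]
tool_rot: [2.225, 2.218, 0.0]
ft_force: [-0.4, 0.2, -0.6]
grip_width: 0.288
grip_force: 30.0
time: 5.48
position: [0.4364, 0.054, 0.1138]
tool_rot: [-2.224, -2.218, 0.0]
ft_force: [0.7, 0.1, -2.4]
grip_width: 0.293
grip_force: 30.0
t 5.58 pos [0.4361 0.0538 0.1134] axes x [ 0.003  1.    -0.   ] z [-1.2e-03 -4.0e-04 -1.0e+00] F [-0.5  -0.19 -2.16] grip 0.29 30.0
tool-frame mm [78.7 11.2 10.4]
turn deg [-0.07  0.02 -0.17]
```

View pics/s1.png

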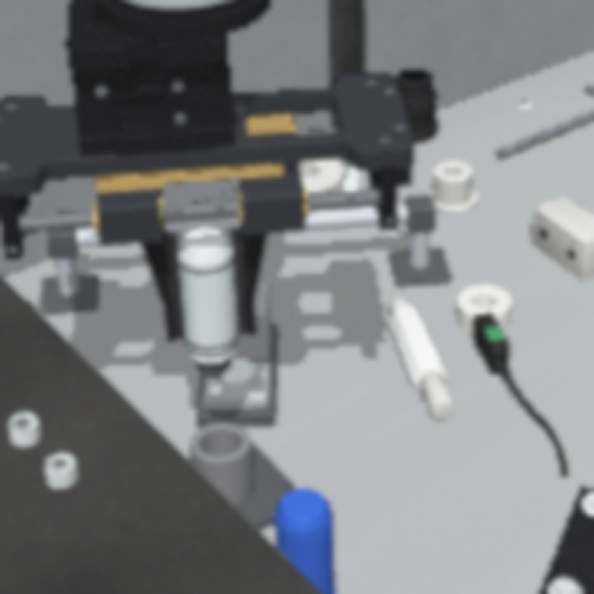

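The side view shows the probe held upright and clear of the stand (body at crop (208,295)). I'll measure its offset in the grip.

Run:
```python
from fit import *
W,im,d=world('side')
P=sel(W,[.415,.02,.102],[.46,.075,.14]); print(len(P),circ(P,.013,[.437,.055]))
for a,b in((.102,.115),(.115,.128),(.128,.14)):
    Q=P[(P[:,2]>a)&(P[:,2]<b)]; print(len(Q),circ(Q,.013,[.437,.055]))
```

```text
463 [0.43659809 0.05392096]
106 [0.43667925 0.05434795]
182 [0.43655486 0.05380677]
175 [0.43657151 0.05355767]
```

```bash
python3 -m handwheel '[[0.015,0.0262,0.0037,0,0,0,0],[0.015,0.0262,0.0037,0,0,0,0],[0.015,0.0262,0.0037,0,0,0,0],[0.015,0,0,0.013,0,0,0],[0.015,0,0,0.013,0,0,0],[0.015,0,0,0.012,0,0,0],[0.015,0,0,0,0,0,0],[0.015,0,0,0,0,0,0]]'; python3 -c "
from h import *
delta([.4475,.1325,.0663],0)"
```

```text
time: 6.58
position: [0.4483, 0.1322, 0.0762]
tool_rot: [2.225, 2.217, 0.0]
ft_force: [0.1, 0.7, -1.6]
grip_width: 0.296
grip_force: 30.0
t 6.58 pos [0.4483 0.1322 0.0762] axes x [0.004 1.    0.   ] z [ 3.e-04  1.e-04 -1.e+00] F [ 0.13  0.75 -1.61] grip 0.296 30.0
tool-frame mm [ 0.3 -0.8  9.9]
turn deg [ 0.02 -0.01 -0.21]
```

```bash
python3 -m handwheel '[[0.015,0,0,0.003,0,0,0],[0.015,0,0,0.003,0,0,0],[0.015,0,0,0.002,0,0,0],[0.015,0,0,0.002,0,0,0],[0.015,0,0,0,0,0,0],[0.015,0,0,0,0,0,0],[0.015,0,0,0,0,0,0]]'; python3 -c "
from h import *
delta([.4475,.1325,.0663],0)"
```

```text
time: 7.45
position: [0.4482, 0.1326, 0.0663]
tool_rot: [2.225, 2.218, 0.001]
ft_force: [-0.1, 0.4, 1.4]
grip_width: 0.29
grip_force: 30.0
t 7.45 pos [0.4482 0.1326 0.0663] axes x [0.003 1.    0.   ] z [ 4.e-04  2.e-04 -1.e+00] F [-0.06  0.36  1.42] grip 0.29 30.0
tool-frame mm [-0.1 -0.7 -0. ]
turn deg [ 0.02 -0.01 -0.16]
```

```bash
python3 -m handwheel '[[0.015,0,0,0.001,0,0,0],[0.015,0,0,0,0,0,0],[0.015,0,0,0,0,0,0]]'; python3 -m handwheel '[[0.015,0,0,-0.015,0,0,0],[0.015,0,0,-0.015,0,0,0],[0.015,0,0,-0.012,0,0,0],[0.015,0,0,0,0,0,0],[0.015,0.022,0.0018,0,0,0,0],[0.015,0.022,0.0018,0,0,0,0],[0.015,0,0,0,0,0,0],[0.015,0,0,0,0,0,0]]';python3 -c "
from h import *
delta([.452,.1765,.0912],0)"
```

```text
time: 7.82
position: [0.4482, 0.1326, 0.0652]
tool_rot: [2.225, 2.218, 0.001]
ft_force: [-0.7, 0.4, 3.2]
grip_width: 0.296
grip_force: 30.0
time: 8.82
position: [0.4515, 0.176, 0.1067]
tool_rot: [2.224, 2.218, -0.002]
ft_force: [1.5, -0.1, -1.1]
grip_width: 0.295
grip_force: 30.0
t 8.82 pos [0.4515 0.176  0.1067] axes x [ 0.003  1.    -0.001] z [-7.e-04 -1.e-03 -1.e+00] F [ 1.49 -0.07 -1.06] grip 0.295 30.0
tool-frame mm [ 0.5  0.5 15.5]
turn deg [-0.04  0.06 -0.16]
```

```bash
python3 -m handwheel '[[0.015,0,0,0.005,0,0,0],[0.015,0,0,0.004,0,0,0],[0.015,0,0,0.003,0,0,0],[0.015,0,0,0.002,0,0,0],[0.015,0,0,0.001,0,0,0],[0.015,0,0,0.001,0,0,0],[0.015,0,0,0,0,0,0],[0.015,0,0,0,0,0,0],[0.015,0,0,0,0,0,0]]';python3 -c "
from h import *
delta([.452,.1765,.122],0)"
```

```text
time: 9.95
position: [0.4517, 0.1764, 0.0912]
tool_rot: [2.225, 2.218, -0.0]
ft_force: [-0.3, -1.1, 2.2]
grip_width: 0.291
grip_force: 30.0
t 9.95 pos [0.4517 0.1764 0.0912] axes x [ 0.003  1.    -0.   ] z [ 0.e+00 -1.e-04 -1.e+00] F [-0.26 -1.05  2.17] grip 0.291 30.0
tool-frame mm [  0.1   0.3 -30.8]
turn deg [ 0.    0.01 -0.17]
```

```bash
python3 -m handwheel '[[0.015,0,0,-0.01,0,0,0],[0.015,0,0,-0.0105,0,0,0],[0.015,0,0,-0.0105,0,0,0],[0.015,0,0,0,0,0,0],[0.015,0.0276,0.0092,0,0,0,0],[0.015,0.0276,0.0092,0,0,0,0],[0.015,0.0276,0.0092,0,0,0,0],[0.015,0.0276,0.0092,0,0,0,0],[0.015,0.0276,0.0092,0,0,0,0],[0.015,0.0276,0.0092,0,0,0,0],[0.015,0,0,0,0,0,0],[0.015,0,0,0,0,0,0]]';python3 - <<'E'
from h import *
for n in('side','top'): grab(n)
a=np.load('side.npz')['im'][130:230,240:370]; b=np.load('top.npz')['im'][150:250,220:350]
cv2.imwrite('pics/s2.png',np.vstack([cv2.resize(i,None,fx=3,fy=3,interpolation=2) for i in(a,b)]))
delta([.507,.342,.078],0)
E
```

```text
time: 11.45
position: [0.5072, 0.3409, 0.1214]
tool_rot: [2.225, 2.218, -0.003]
ft_force: [0.5, -0.1, -2.4]
grip_width: 0.293
grip_force: 30.0
t 11.55 pos [0.5075 0.3406 0.1219] axes x [ 0.004  1.    -0.001] z [-3.e-04 -9.e-04 -1.e+00] F [ 0.92  0.72 -2.09] grip 0.29 30.0
tool-frame mm [ 1.5 -0.4 43.9]
turn deg [-0.02  0.05 -0.25]
```

View pics/s2.png

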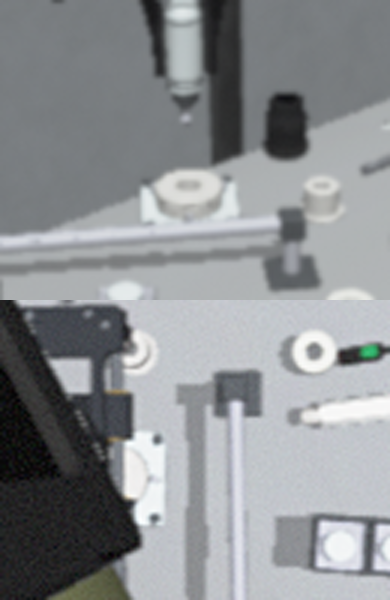

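The side view shows the tip at full-frame (302,170) above the bore at (303,192), with the ring in its nest. I'll refine the bore centre with a rectified view on the z = 24 mm plane.

Run:
```python
from h import *
im=np.load('side.npz')['im']
def ortho(c0,z,h=.035,s=.00025):
    n=int(2*h/s); g=(np.arange(n)-n/2)*s
    X,Y=np.meshgrid(c0[0]+g,c0[1]-g)
    c=ctrl.camera_info('side'); q=np.stack([X,Y,X*0+z],-1)@np.array(c['R']).T+c['t']; q=q@np.array(c['intrinsics']).T
    return cv2.remap(im,(q[...,0]/q[...,2]).astype(np.float32),(q[...,1]/q[...,2]).astype(np.float32),cv2.INTER_CUBIC)
outs=[]
for nm,c0,z,r in(('ring',(.507,.342),.024,.0255),('hi',(.452,.1765),.05,.011)):
    o=ortho(c0,z); g=cv2.GaussianBlur(cv2.cvtColor(o,6),(0,0),3).astype(float)
    gy,gx=np.gradient(g); th=np.linspace(0,2*np.pi,180); best=[]
    for sgn,rr in(((-1,r),(1,.007)) if nm=='ring' else ((-1,r),)):
      b=max(((sgn*np.mean([gx[int(140+dy+k*np.sin(t)),int(140+dx+k*np.cos(t))]*np.cos(t)+gy[int(140+dy+k*np.sin(t)),int(140+dx+k*np.cos(t))]*np.sin(t) for t in th[::3]]),dx,dy) for k in [rr/.00025] for dx in range(-24,25) for dy in range(-24,25)))
      print(nm,rr,b[0].round(2),'centre',c0[0]+b[1]*.00025,c0[1]-b[2]*.00025)
      cv2.circle(o,(140+b[1],140+b[2]),int(rr/.00025),(0,0,255),1)
    outs.append(o)
cv2.imwrite('pics/ortho.png',np.hstack(outs))
s=ctrl.get_state(); print('tip pix',proj('side',np.array(s['position'])-[0,0,.0441]))
```

```text
ring 0.0255 2.35 centre 0.50875 0.34550000000000003
ring 0.007 1.25 centre 0.51025 0.34650000000000003
hi 0.011 2.29 centre 0.45325 0.177
tip pix (array([301.34463268, 171.4541578 ]), np.float64(1.0364083283375605))
```

View pics/ortho.png

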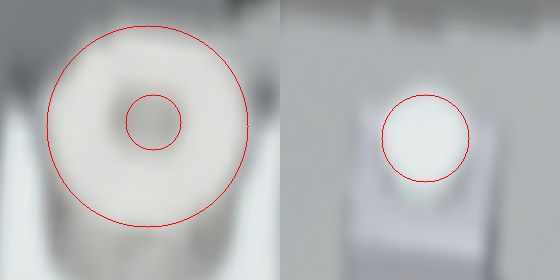

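```bash
python3 -m handwheel '[[0.015,0.0044,0.0006,0.01,0,0,0],[0.015,0,0,0.01,0,0,0],[0.015,0,0,0.01,0,0,0],[0.015,0,0,0.007,0,0,0],[0.015,0,0,0.0065,0,0,0],[0.015,0,0,0,0,0,0],[0.015,0,0,0,0,0,0],[0.015,0,0,0,0,0,0],[0.015,0,0,0,0,0,0]]';python3 - <<'E'
from h import *
im,d=grab('side')
cv2.imwrite('pics/s3.png',cv2.resize(im[130:220,255:355],None,fx=6,fy=6,interpolation=2))
delta([.508,.345,.078],0)
s=ctrl.get_state(); p=np.array(s['position']); print(s['qd'],proj('side',p-[0,0,.0441]),proj('side',np.array([.508,.345,.024])))
E
```

```text
time: 12.68
position: [0.5082, 0.3465, 0.0789]
tool_rot: [2.225, 2.218, 0.001]
ft_force: [0.3, -0.4, -2.3]
grip_width: 0.289
grip_force: 30.0
t 12.72 pos [0.5082 0.3465 0.0789] axes x [0.003 1.    0.   ] z [ 4.e-04  4.e-04 -1.e+00] F [-0.41  0.39 -1.65] grip 0.29 30.0
tool-frame mm [-1.5 -0.2  0.8]
turn deg [ 0.02 -0.02 -0.17]
[-0.00024666  0.00174565 -0.00106431  0.00137124 -0.00063576 -0.001745
  0.00060835] (array([302.08327523, 187.26180148]), np.float64(1.064464384470157)) (array([302.22172968, 191.76335813]), np.float64(1.0689683419961669))
```

View pics/s3.png

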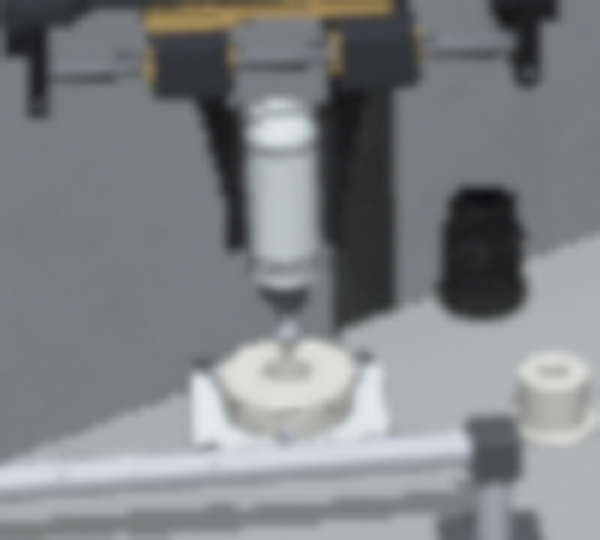

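The side view shows the tip at full-frame (302.8,186.7), directly over the bore at (303,191.5). It is about 10 mm above the ring, clear of everything and still. I'm handing in.

```bash
python3 -c "
from bench import ctrl
print(ctrl.close_job())"
```

```text
the job is handed in; nothing more can be done
None
```

I pressed the lower then the higher anvil, carried the probe over the rail, and handed in at 12.7 s with it held upright and still, its tip measured about 10 mm above the ring gauge and within about 2 mm of the bore's centre; no verdict was returned.

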